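Lock the grind setting with the hidden locating pin

TASK

Lock the grind setting of the coffee grinder: take the red-knobbed locking pin out of its wooden block, put its tip through the shuttered slot in the grinder's cover and feel along the plate below for the hidden bore, pressing only lightly (never with more than 25 N). When the pin drops in, lower it fully home so that its collar sits flat on the cover, and let go; leave the jug, cup and tamper where they stand.

Things in the scene. Friction and masses are not known exactly. Their poses are not given: they have to be found in the camera images.
- grinder: Low grey coffee grinder base without hopper, bolted down, 170 (x) x 150 (y) x 112 mm high, metal cover on top; origin under its centre on the worktop, z up; front with dial and spout looks to its own -x. A black ring (62 mm wide, 9 mm high) stands on the cover 42 mm to +x of the centre.
- slot (a point): Middle of the slot in the cover, on the cover's upper face (25 mm to the grinder's -x from its centre, 112 mm above the worktop); axes as the grinder's. Slot 15 mm wide (x), 58 mm long (y), edges bevelled 2 mm, cover 5 mm thick. A light black shutter 6 mm below the upper face closes it; the pin pushes it down and aside, against less than 2 N.
- pin: Steel locking pin, 90 mm long, about 140 g, upright; origin at its tip's lower end, z up the pin. Shaft 10 mm diameter, tapered to 6 mm over the last 4 mm; 50 mm above the tip a collar, 32 mm diameter, 4 mm thick; above it, 54 to 90 mm, a red round knob of 24 mm diameter to grip. Home: collar flat on the cover, tip 50 mm below the cover's upper face.
- block: Dark wooden parking block, fixed, 64 x 64 x 56 mm high, origin under its centre; the pin stands in a 13 mm wide vertical hole in its middle with the collar on the block's top (the tip 6 mm above the worktop).
- jug: Steel milk jug, 101 x 70 x 90 mm, origin under its centre; a bystander, loose.
- cup: White espresso cup, 59 x 83 x 52 mm, the one nearer the grinder of two alike, origin under its centre; a bystander, loose.
- tamper: Coffee tamper with wooden handle, 58 mm wide, 96 mm high, the one nearer the grinder of two alike, origin under its centre; a bystander, loose.
- plate (a point): Point 26 mm straight below point slot, on top of the sprung plate (yields from 2 N, then 1.2 N per mm, at most 8 mm down). The plate's one through bore, 15 mm (x) by 12.5 mm (y), rim bevelled 1.5 mm, lies on the slot's middle line; its centre is anywhere from -18 to +18 mm along y from this point, hidden, unknown. Below it is free space.
Not all that is in view belongs to the job. What is shaped like the block but green, pink or yellow is not meant.

How it is judged:
By the outcome, as a careful person would: the job done as asked, in the order asked, and still so for the second after the job is handed in, with the robot touching nothing.
It also fails if it takes over 61 s, if anything falls off the work surface, if the arm or the gripper's body presses on something with over 40 N, if the wrist force passes 120 N, or if a joint passes its speed limit or range.

ROBOT

A 7-joint arm with a two-finger parallel gripper is mounted at the origin on a cart in front of the work surface, level with it; the furniture and walls round the work are solid. World frame = base frame: x ahead of the robot, y to its left, z up, the work surface at z = 0. Lengths are in m, angles in rad, forces in N, time in s.
With the tool pointing down it reaches from about 0.4 to 0.85 m from the base axis. Payload 4.5 kg.
Tool frame: the origin (TCP) lies midway between the tips of the shut fingers; the grasp point (between the pads) lies 19 mm behind it; z points along the fingers, y is the line along which they close (so a half turn about z gives the same grasp; the last joint's range is limited). The gripper opens to 88 mm and grips with 3 to 60 N. Pads are 18 mm wide; open, the fingers measure 123 mm over their backs; the gripper's body (75 mm by 187 mm) begins 45 mm behind the grasp point.
Start: joints at [-1.251, 0.689, -0.195, 1.565, 0.157, 0.902, -0.215], TCP at [0.176, 0.6, 0.239] pointing down, gripper open.
Joint ranges: [-3.01, 3.01], [-0.46, 2.08], [-1.47, 1.51], [0.13, 2.56], [-1, 4.14], [0.04, 2.09], [-2.66, 2.66]. Speed limits (rad/s): [2.57, 2.57, 3.14, 3.14, 3.14, 3.14, 3.14].

INTERFACE

Orientations are given as a unit quaternion [x, y, z, w].
In Python, from plant import r gives the robot as it stands.
- The arm moves only by the tool carry_out, never from a script. Its argument "plan" is a list of rows, each an object with "rot": the turn, a rotation vector about the tool's x, y, z in rad, a list of three; "xyz": the shift along the tool's x, y, z in m, a list of three; "grip": the closure in counts, from 0 (fully open) to 255 (shut). In form: [{"rot": [wx, wy, wz], "xyz": [dx, dy, dz], "grip": grip}, ...]. A call has 1 to 8 rows; each row is the pose to reach, as a shift and turn from the pose commanded when the call began, along the tool's axes at that moment; what a row does not reach only later rows make up. A row lasts 1/12 s, in which the tool goes at most 41.7 mm and 7.16 degrees, less where a joint would pass 70% of its speed; a pose out of reach is approached as far as the arm can. A call with a gripper value outside its range is refused whole. The fingers move at their own pace and stop on an object; "squeeze" is the grip in N (left out, the last holds). Time passes only in rows, so rows that repeat a pose let the fingers close. It gives the time, the measured TCP pose, the force, the opening and the grip force at its end, in the units of the state.
- r.get_state(): the state, without advancing time (a new reading comes with each control period).
- r.snapshot(name): name is "side" or "top" or "wrist"; returns the picture (420x560x3 uint8, red, green, blue); there is no depth.
- r.camera_params(name): a dict with "fx", "fy", "cx", "cy" (pixels), "position" and "attitude" of the camera in the world; the wrist camera has in their place "hand_eye" (4x4, takes a point from camera to tool coordinates, whose origin is the TCP and whose axes are the flange's). Camera axes: x right, y down, z forward; pixel columns grow to the right and rows downward; lengths in m; the calibration is good to about 2 mm. A picture is of the moment at which its call begins: read the wrist's pose just before it. camera_params takes no time and is no camera call.
- r.finish_job(): hands the job in; it is judged then, once.
The state is a dict: "clock": time; "q": joint angles; "qd": joint speeds; "joint_torque": joint torques, N m; "tool_pos": TCP position; "eef_rot": TCP orientation; "contact_force": force on the tool from outside, world axes, zero at the start; "moment": the same for the moment, N m; "opening": opening from 0.0 (shut) to 1.0 (fully open); "finger_force": force on a finger pad.
Only numpy, scipy, OpenCV 4.12 (cv2) and the standard library are available. Lean on these libraries where they do the work, as an engineer would, in place of code of your own. Each camera call takes 0.05 s, during which the arm holds its last target. There are 200 camera calls.

## Working session

There is one attempt and no reset: what is moved stays moved. The work goes in short steps, Python scripts to look and compute and a tool call to move; the robot and the scene stay as the last step left them, time stands still between calls to the robot, and variables do not carry over. Pictures are saved under pics/ and viewed, at most 10 in all, crops included, and the job is handed in when it is done.

Besides the shell and the picture viewer there is one more tool, called after "Request:" as name(argument=value, ...), one argument or row to a line, values as JSON. carry_out: Moves the arm, as the interface text tells. Its arguments: {"type":"object","properties":{"plan":{"type":"array"},"squeeze":{"type":"number"}},"required":["plan"]}

```bash
mkdir -p pics; ls
python3 - <<'E'
from plant import r
import cv2,numpy as np
s=r.get_state()
print({k:np.round(v,3).tolist() for k,v in s.items()})
for n in("side","top","wrist"):
    im=r.snapshot(n); cv2.imwrite(f"pics/{n}0.png",im[:,:,::-1]); print(n,r.camera_params(n))
E
```

```text
pics
{'clock': 0.0, 'q': [-1.251, 0.69, -0.195, 1.566, 0.157, 0.902, -0.215], 'qd': [-0.001, 0.002, 0.001, 0.001, 0.001, -0.001, -0.002], 'joint_torque': [-0.001, -52.757, -1.267, -15.343, -0.053, 0.006, 0.0], 'tool_pos': [0.176, 0.599, 0.238], 'eef_rot': [0.142, 0.99, -0.001, -0.0], 'contact_force': [-0.234, -0.983, -0.23], 'moment': [-0.025, -0.02, -0.032], 'finger_force': 0.0, 'opening': 1.0}
side {'fx': 403.2692907623762, 'fy': 403.2692907623762, 'cx': 276.42519228985395, 'cy': 204.39219682716958, 'position': array([ 0.52402812, -0.98745401,  0.5860755 ]), 'attitude': array([ 0.84926975, -0.02694418,  0.00733397, -0.52722017])}
top {'fx': 397.45289049715814, 'fy': 397.45289049715814, 'cx': 278.49167206720887, 'cy': 214.26448274694516, 'position': array([ 0.48016147, -0.00608043,  1.15277289]), 'attitude': array([ 0.71131573, -0.70161663,  0.02294013, -0.03518218])}
wrist {'fx': 335.42442416338884, 'fy': 335.42442416338884, 'cx': 281.64317343648423, 'cy': 211.11768231135542, 'hand_eye': array([[ 1.19229829e-03, -9.58675725e-01, -2.84498562e-01,
         7.41786594e-02],
       [ 9.99999128e-01,  1.30470573e-03, -2.05598439e-04,
         1.65820364e-04],
       [ 5.68289138e-04, -2.84498069e-01,  9.58676445e-01,
        -1.45644406e-01],
       [ 0.00000000e+00,  0.00000000e+00,  0.00000000e+00,
         1.00000000e+00]])}
```

View pics/top0.png

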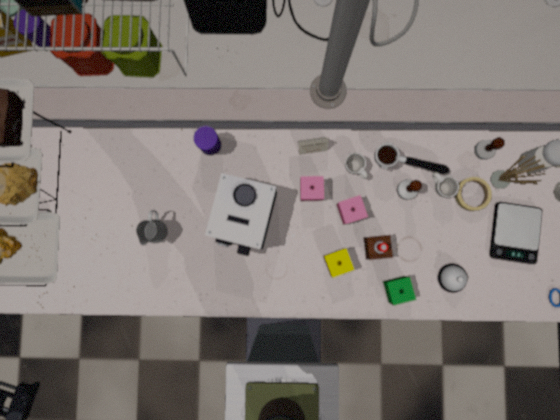

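View pics/side0.png

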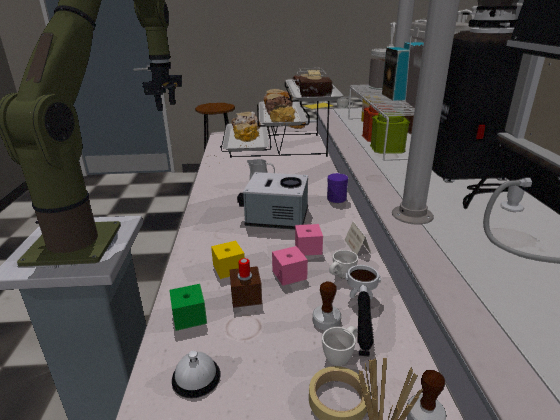

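Top view: the red-knobbed pin in the brown block is at (380,247). Things that could be taken for it are the pink blocks (312,188) and (351,209), yellow (340,263) and green (400,290), none of which has a pin. The grinder is at (242,213) and its slot is near (238,219). The cups are at (357,163) and (447,187), the tampers at (408,188) and (488,150), and the jug at (152,231). I choose the brown block and will check it in a close crop.

```bash
cat > h.py <<'E'
from plant import r
import cv2,numpy as np
from scipy.spatial.transform import Rotation as R
def cam(n,s=None):
    c=r.camera_params(n)
    if n!="wrist": return c,np.array(c["position"]),R.from_quat(c["attitude"]).as_matrix()
    T=np.eye(4);T[:3,:3]=R.from_quat(s["eef_rot"]).as_matrix();T[:3,3]=s["tool_pos"];T=T@c["hand_eye"]
    return c,T[:3,3],T[:3,:3]
def ray(C,uv,z):
    c,p,M=C
    d=M@[(uv[0]-c["cx"])/c["fx"],(uv[1]-c["cy"])/c["fy"],1]
    return p+d*(z-p[2])/d[2]
def blobs(m,amin=8):
    n,l,st,ce=cv2.connectedComponentsWithStats(m.astype(np.uint8))
    return [(st[i,4],ce[i],l==i) for i in range(1,n) if st[i,4]>=amin]
E
python3 - <<'E'
from h import *
im=cv2.imread("pics/top0.png"); C=cam("top")
hsv=cv2.cvtColor(im,cv2.COLOR_BGR2HSV); h,s,v=cv2.split(hsv)
m=((h<8)|(h>172))&(s>150)&(v>90); m[:,:330]=0
for a,c,_ in blobs(m): print("red",a,c,ray(C,c,.096))
g=(v[150:270,190:300])
cr=np.hstack([cv2.resize(im[160:260,190:290],(390,390),interpolation=3),cv2.resize(im[197:297,330:430],(390,390),interpolation=3)])
cv2.imwrite("pics/crop1.png",cr)
d=(v<70); d[:, :200]=0; d[:,290:]=0; d[:170]=0;d[260:]=0
for a,c,_ in blobs(d): print("dark",a,c,ray(C,c,.112), cv2.minAreaRect(np.argwhere(_)[:,::-1].astype(np.float32)))
E
```

```text
red 48 [383.125      246.91666667] [ 0.48428406 -0.26449865  0.096     ]
dark 123 [243.88617886 194.79674797] [0.61623061 0.10476626 0.112     ] ((244.5, 194.5), (21.0, 21.0), 90.0)
dark 81 [269.01234568 219.55555556] [0.55154639 0.03726808 0.112     ] ((269.11761474609375, 219.5294189453125), (1.4552137851715088, 56.753334045410156), 14.03624439239502)
dark 71 [237.53521127 219.57746479] [0.55039046 0.12007462 0.112     ] ((237.58827209472656, 219.64707946777344), (19.887920379638672, 3.395498752593994), 14.03624439239502)
dark 37 [223.56756757 242.02702703] [0.49099011 0.15536921 0.112     ] ((223.3529815673828, 242.0882568359375), (15.279744148254395, 2.425356149673462), 14.03624439239502)
dark 89 [243.29213483 249.73033708] [0.47165158 0.1031989  0.112     ] ((243.29409790039062, 249.82354736328125), (11.156637191772461, 7.761139392852783), 14.03624439239502)
```

View pics/crop1.png

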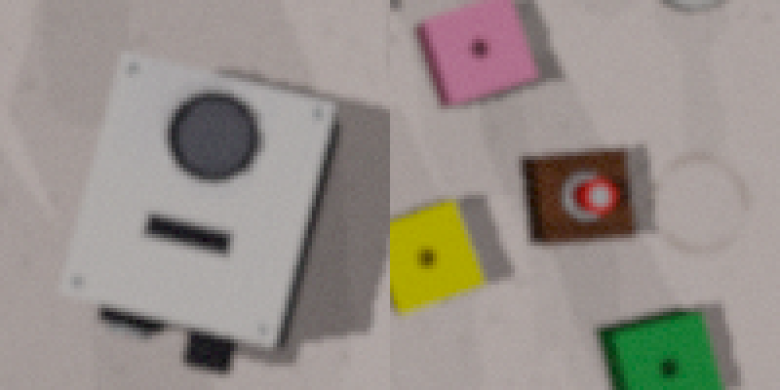

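The crop shows the red knob only on the brown block (top-view pixel 383,247). The grinder slot is at (237.5,219.6), with the ring on +x and the dial on -x. Now I set out, going round in an arc.

Request:
carry_out(
  plan=[
    {"rot": [0,0,0],"xyz": [-0.036,-0.015,-0.001],"grip": 90},
    {"rot": [0,0,0],"xyz": [-0.072,-0.03,-0.002],"grip": 90},
    {"rot": [0,0,0],"xyz": [-0.108,-0.045,-0.004],"grip": 90},
    {"rot": [0,0,0],"xyz": [-0.145,-0.061,-0.005],"grip": 90},
    {"rot": [0,0,0],"xyz": [-0.181,-0.076,-0.006],"grip": 90},
    {"rot": [0,0,0],"xyz": [-0.217,-0.091,-0.008],"grip": 90},
    {"rot": [0,0,0],"xyz": [-0.253,-0.106,-0.009],"grip": 90},
    {"rot": [0,0,0],"xyz": [-0.29,-0.122,-0.01],"grip": 90},
  ],
)

```text
clock: 0.82
tool_pos: [0.421, 0.3996, 0.2487]
eef_rot: [0.142, 0.99, 0.0, -0.0]
contact_force: [1.1, 0.8, -0.4]
opening: 0.646
finger_force: 0.0
```

```bash
cat >> h.py <<'E'
def go(p,yaw_axis=None,s=None):
    """tool-axes shift (and z turn) to bring the TCP to p, tool y along yaw_axis (xy)"""
    s=s or r.get_state(); M=R.from_quat(s["eef_rot"]).as_matrix()
    out=np.round(M.T@(np.array(p)-s["tool_pos"]),4); rot=None
    if yaw_axis is not None:
        y=np.array([*yaw_axis,0.]);y/=np.linalg.norm(y);z=np.array([0,0,-1.])
        rot=np.round(R.from_matrix(M.T@np.c_[np.cross(y,z),y,z]).as_rotvec(),3)
    print("pos",np.round(s["tool_pos"],4),"t",round(s["clock"],2),"F",np.round(s["contact_force"],1),"shift",out,"rot",rot)
E
python3 -c "
from h import *
go([.52,.1,.25]); go([.46,-.26,.22])"
```

```text
pos [0.421  0.3996 0.2487] t 0.82 F [ 1.1  0.8 -0.4] shift [-0.1793 -0.2596 -0.0013] rot None
pos [0.421  0.3996 0.2487] t 0.82 F [ 1.1  0.8 -0.4] shift [-0.223  -0.622   0.0286] rot None
```

Request:
carry_out(
  plan=[
    {"rot": [0,0,0],"xyz": [-0.02,-0.03,0],"grip": 90},
    {"rot": [0,0,0],"xyz": [-0.043,-0.063,0],"grip": 90},
    {"rot": [0,0,0],"xyz": [-0.066,-0.096,0],"grip": 90},
    {"rot": [0,0,0],"xyz": [-0.089,-0.129,0],"grip": 90},
    {"rot": [0,0,0],"xyz": [-0.112,-0.162,0],"grip": 90},
    {"rot": [0,0,0],"xyz": [-0.135,-0.195,0],"grip": 90},
    {"rot": [0,0,0],"xyz": [-0.158,-0.228,0],"grip": 90},
    {"rot": [0,0,0],"xyz": [-0.182,-0.24,0],"grip": 90},
  ],
)

```text
clock: 1.48
tool_pos: [0.526, 0.1128, 0.2484]
eef_rot: [0.145, 0.989, -0.002, -0.001]
contact_force: [0.1, -0.1, 0.1]
opening: 0.648
finger_force: 0.0
```

```bash
python3 -c "
from h import *
s=r.get_state(); im=r.snapshot('wrist'); cv2.imwrite('pics/w1.png',im[:,:,::-1])
C=cam('wrist',s); v=im.max(2)
for a,c,m in blobs(v<70,80):
  b=cv2.boxPoints(cv2.minAreaRect(np.argwhere(m)[:,::-1].astype(np.float32)))
  print(a,c.round(1),ray(C,c,.112).round(4),[ray(C,q,.112).round(3)[:2].tolist() for q in b])
go([.46,-.26,.22])"
```

```text
276 [7.5 8.8] [ 0.3254 -0.0419  0.112 ] [[0.33, -0.051], [0.319, -0.044], [0.323, -0.029], [0.334, -0.036]]
128 [24.   3.9] [ 0.3261 -0.0284  0.112 ] [[0.327, -0.038], [0.321, -0.035], [0.326, -0.021], [0.331, -0.024]]
1081 [549.  104.6] [0.5104 0.3395 0.112 ] [[0.48, 0.331], [0.485, 0.349], [0.535, 0.346], [0.529, 0.327]]
1746 [508.2 122.2] [0.5149 0.307  0.112 ] [[0.495, 0.282], [0.501, 0.33], [0.534, 0.332], [0.528, 0.283]]
2053 [286.  140.8] [0.4778 0.1303 0.112 ] [[0.451, 0.087], [0.477, 0.191], [0.502, 0.187], [0.475, 0.08]]
444 [  6.8 235.8] [ 0.4866 -0.1345  0.112 ] [[0.466, -0.129], [0.471, -0.112], [0.504, -0.131], [0.499, -0.149]]
876 [298.8 222.4] [0.549  0.1211 0.112 ] [[0.536, 0.095], [0.549, 0.149], [0.562, 0.147], [0.549, 0.092]]
61446 [280.8 347.3] [0.67   0.0683 0.112 ] [[0.673, -0.249], [0.499, -0.149], [0.643, 0.339], [0.84, 0.327]]
pos [0.5315 0.1098 0.2485] t 1.53 F [ 5.  -1.3  0.6] shift [-0.0398 -0.3744  0.0303] rot None
```

View pics/w1.png

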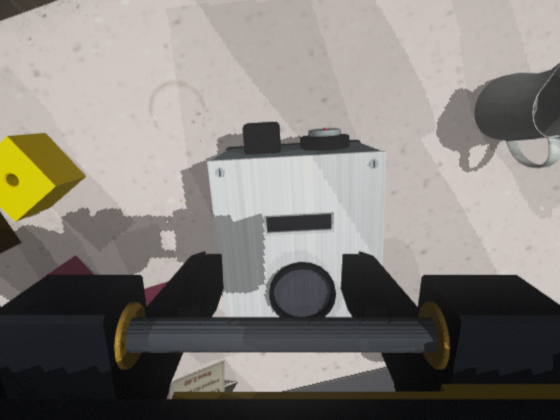

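The wrist view shows the grinder cover, with the slot at (299,222), the ring at (302,291) and the jug far off at (520,110). The slot is about (0.549, 0.121), with its y axis turned about 13.5°. On to the pin.

Request:
carry_out(
  plan=[
    {"rot": [0,0,0],"xyz": [-0.006,-0.035,0],"grip": 90},
    {"rot": [0,0,0],"xyz": [-0.012,-0.074,0],"grip": 90},
    {"rot": [0,0,0],"xyz": [-0.018,-0.113,0],"grip": 90},
    {"rot": [0,0,0],"xyz": [-0.025,-0.152,0],"grip": 90},
    {"rot": [0,0,0],"xyz": [-0.031,-0.191,0.005],"grip": 90},
    {"rot": [0,0,0],"xyz": [-0.037,-0.229,0.015],"grip": 90},
    {"rot": [0,0,0],"xyz": [-0.044,-0.267,0.025],"grip": 90},
    {"rot": [0,0,0],"xyz": [-0.05,-0.304,0.035],"grip": 90},
  ],
)

```text
clock: 2.2
tool_pos: [0.489, -0.1881, 0.2133]
eef_rot: [0.142, 0.99, 0.0, 0.0]
contact_force: [-0.4, -0.1, 0.8]
opening: 0.648
finger_force: 0.0
```

Request:
carry_out(
  plan=[
    {"rot": [0,0,0],"xyz": [-0.005,-0.035,0.005],"grip": 90},
    {"rot": [0,0,0],"xyz": [-0.011,-0.06,0.01],"grip": 90},
    {"rot": [0,0,0],"xyz": [-0.011,-0.067,0.01],"grip": 90},
    {"rot": [0,0,0],"xyz": [-0.011,-0.067,0.01],"grip": 90},
    {"rot": [0,0,0],"xyz": [-0.011,-0.067,0.01],"grip": 90},
    {"rot": [0,0,0],"xyz": [-0.011,-0.067,0.01],"grip": 90},
  ],
)

```text
clock: 2.7
tool_pos: [0.4818, -0.2514, 0.204]
eef_rot: [0.141, 0.99, 0.001, 0.0]
contact_force: [0.0, 0.9, 0.2]
opening: 0.646
finger_force: 0.0
```

```bash
cat > lookpin.py <<'E'
from h import *
s=r.get_state(); im=r.snapshot('wrist'); cv2.imwrite('pics/w2.png',im[:,:,::-1])
C=cam('wrist',s); h,S,v=cv2.split(cv2.cvtColor(im,cv2.COLOR_RGB2HSV))
m=((h<8)|(h>172))&(S>130)&(v>60)
for a,c,k in blobs(m,40):
  x,y,w,hh=cv2.boundingRect(k.astype(np.uint8)); print(a,c.round(1),(x,y,w,hh),ray(C,c,.096).round(4),ray(C,c,.078).round(4))
go([.484,-.264,.064],[.233,.972])
E
python3 lookpin.py
```

```text
694 [268.  210.3] (252, 193, 32, 37) [ 0.4793 -0.2616  0.096 ] [ 0.4842 -0.2638  0.078 ]
pos [ 0.4818 -0.2514  0.204 ] t 2.75 F [ 0.1  0.6 -1.2] shift [-0.0055 -0.0117  0.14  ] rot [ 0.001  0.    -0.047]
```

View pics/w2.png

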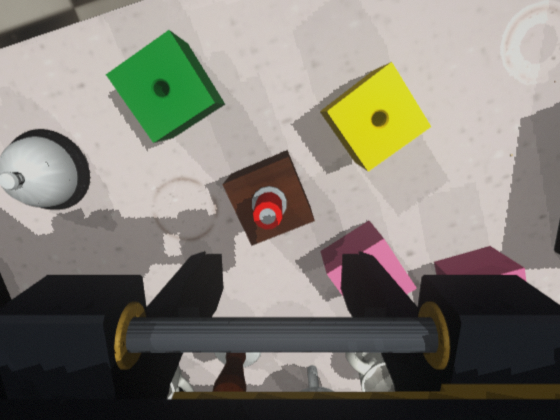

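The red knob's top is at (268,215) in the brown block, with neither the fingers' path nor the neighbours in conflict. Pin at about (0.482, -0.262). Going down and gripping.

Request:
carry_out(
  plan=[
    {"rot": [0,0,-0.047],"xyz": [-0.003,-0.01,0.02],"grip": 90},
    {"rot": [0,0,-0.047],"xyz": [-0.003,-0.01,0.05],"grip": 90},
    {"rot": [0,0,-0.047],"xyz": [-0.003,-0.01,0.08],"grip": 90},
    {"rot": [0,0,-0.047],"xyz": [-0.003,-0.01,0.11],"grip": 90},
    {"rot": [0,0,-0.047],"xyz": [-0.003,-0.01,0.13],"grip": 90},
    {"rot": [0,0,-0.047],"xyz": [-0.003,-0.01,0.138],"grip": 90},
    {"rot": [0,0,-0.047],"xyz": [-0.003,-0.01,0.138],"grip": 90},
    {"rot": [0,0,-0.047],"xyz": [-0.003,-0.01,0.138],"grip": 90},
  ],
)

```text
clock: 3.42
tool_pos: [0.4818, -0.2634, 0.0663]
eef_rot: [0.118, 0.993, 0.0, 0.0]
contact_force: [-0.0, 0.1, 1.2]
opening: 0.647
finger_force: 0.0
```

Request:
carry_out(
  plan=[
    {"rot": [0,0,0],"xyz": [0,0,0],"grip": 130},
    {"rot": [0,0,0],"xyz": [0,0,0],"grip": 150},
    {"rot": [0,0,0],"xyz": [0,0,0],"grip": 165},
    {"rot": [0,0,0],"xyz": [0,0,0],"grip": 255},
    {"rot": [0,0,0],"xyz": [0,0,0],"grip": 255},
    {"rot": [0,0,0],"xyz": [0,0,0],"grip": 255},
    {"rot": [0,0,0],"xyz": [0,0,0],"grip": 255},
  ],
  squeeze=30,
)

```text
clock: 4.0
tool_pos: [0.4813, -0.2643, 0.0662]
eef_rot: [0.119, 0.993, -0.0, 0.0]
contact_force: [-0.3, 1.2, 4.1]
opening: 0.264
finger_force: 30.0
```

```bash
python3 -c "
from h import *
go([.482,-.262,.066],[.233,.972]); print(r.get_state()['finger_force'],r.get_state()['opening'])"
```

```text
pos [ 0.4813 -0.2643  0.0662] t 4.0 F [-0.3  1.2  4.1] shift [-0.0001  0.0024  0.0002] rot [ 0.     0.001 -0.003]
29.999771174043417 0.2635114041905662
```

Request:
carry_out(
  plan=[
    {"rot": [0,0,0],"xyz": [0,0,-0.01],"grip": 255},
    {"rot": [0,0,0],"xyz": [0,0,-0.025],"grip": 255},
    {"rot": [0,0,0],"xyz": [0,0,-0.045],"grip": 255},
    {"rot": [0,0,0],"xyz": [0,0,-0.07],"grip": 255},
    {"rot": [0,0,0],"xyz": [0,0,-0.1],"grip": 255},
    {"rot": [0,0,0],"xyz": [0,0,-0.13],"grip": 255},
    {"rot": [0,0,0],"xyz": [0,0,-0.155],"grip": 255},
    {"rot": [0,0,0],"xyz": [0,0,-0.155],"grip": 255},
  ],
)

```text
clock: 4.67
tool_pos: [0.4834, -0.2653, 0.2257]
eef_rot: [0.119, 0.993, -0.001, 0.004]
contact_force: [0.4, -1.5, -0.8]
opening: 0.264
finger_force: 30.0
```

```bash
python3 -c "
from h import *
go([.549,.121,.222],[.233,.972]); print(r.get_state()['finger_force'],r.get_state()['opening'])"
```

```text
pos [ 0.4834 -0.2653  0.2257] t 4.67 F [ 0.4 -1.5 -0.8] shift [0.0278 0.3908 0.0029] rot [-0.002  0.009 -0.004]
29.99965773895383 0.2638120614266585
```

Request:
carry_out(
  plan=[
    {"rot": [0,0,0],"xyz": [0.001,0.02,0],"grip": 255},
    {"rot": [0,0,0],"xyz": [0.003,0.05,0],"grip": 255},
    {"rot": [0,0,0],"xyz": [0.006,0.085,0],"grip": 255},
    {"rot": [0,0,0],"xyz": [0.009,0.12,0],"grip": 255},
    {"rot": [0,0,0],"xyz": [0.011,0.155,0],"grip": 255},
    {"rot": [0,0,0],"xyz": [0.013,0.19,0],"grip": 255},
    {"rot": [0,0,0],"xyz": [0.016,0.225,0],"grip": 255},
    {"rot": [0,0,0],"xyz": [0.019,0.26,0],"grip": 255},
  ],
)

```text
clock: 5.33
tool_pos: [0.5231, -0.0058, 0.22]
eef_rot: [0.119, 0.993, -0.0, -0.001]
contact_force: [-0.1, 0.1, -1.8]
opening: 0.261
finger_force: 30.0
```

Request:
carry_out(
  plan=[
    {"rot": [0,0,0],"xyz": [0.002,0.035,0],"grip": 255},
    {"rot": [0,0,0],"xyz": [0.005,0.07,0],"grip": 255},
    {"rot": [0,0,0],"xyz": [0.007,0.1,0],"grip": 255},
    {"rot": [0,0,0],"xyz": [0.008,0.12,0],"grip": 255},
    {"rot": [0,0,0],"xyz": [0.009,0.131,0],"grip": 255},
    {"rot": [0,0,0],"xyz": [0.009,0.131,0],"grip": 255},
    {"rot": [0,0,0],"xyz": [0.009,0.131,0],"grip": 255},
    {"rot": [0,0,0],"xyz": [0.009,0.131,0],"grip": 255},
  ],
)

```text
clock: 6.0
tool_pos: [0.5458, 0.1195, 0.2203]
eef_rot: [0.121, 0.993, -0.001, -0.001]
contact_force: [0.2, -0.5, -2.0]
opening: 0.263
finger_force: 30.0
```

Request:
carry_out(
  plan=[
    {"rot": [0,0,0],"xyz": [0,0,0],"grip": 255},
    {"rot": [0,0,0],"xyz": [0,0,0],"grip": 255},
    {"rot": [0,0,0],"xyz": [0,0,0],"grip": 255},
  ],
)

```text
clock: 6.25
tool_pos: [0.5463, 0.1209, 0.2208]
eef_rot: [0.12, 0.993, -0.0, -0.0]
contact_force: [0.3, -0.4, -1.9]
opening: 0.262
finger_force: 30.0
```

```bash
python3 -c "
from h import *
s=r.get_state(); go([.549,.121,.222],[.233,.972],s); print(s['finger_force'],s['opening'])
im=r.snapshot('wrist'); cv2.imwrite('pics/w3.png',im[:,:,::-1]); cv2.imwrite('pics/w3c.png',cv2.resize(im[120:330,180:400,::-1],None,fx=2.8,fy=2.8,interpolation=3))
t=r.snapshot('side'); cv2.imwrite('pics/s3.png',t[:,:,::-1])
"
```

```text
pos [0.5463 0.1209 0.2208] t 6.25 F [ 0.3 -0.4 -1.9] shift [-0.0026  0.0008 -0.0012] rot [-0.001  0.    -0.005]
29.999786987900734 0.2615872866930263
```

View pics/w3c.png

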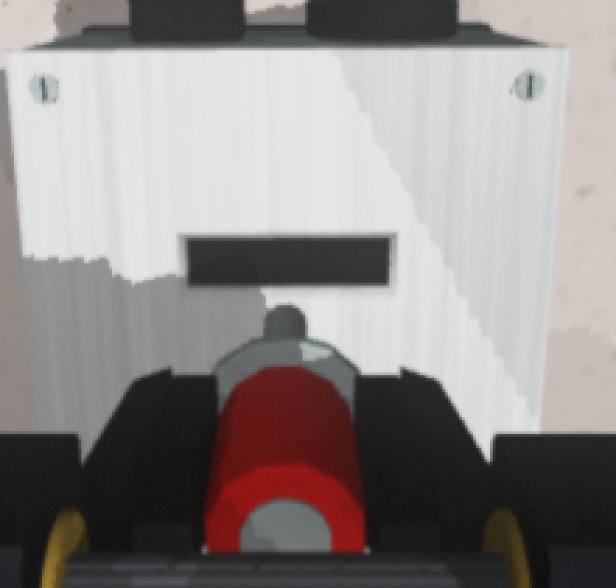

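The crop shows the pin held upright, with its tip at about (286,308), straight in front of the slot. The slot's outline spans (180–396, 233–290), centre (288,261). Next I work out the offset.

```bash
python3 -c "
from h import *
s=r.get_state(); C=cam('wrist',s); f=lambda x,y:(180+x/2.8,120+y/2.8)
sl=ray(C,f(288,261),.112); print('slot',sl,'ends',ray(C,f(180,262),.112),ray(C,f(396,262),.112), ray(C,f(288,233),.112),ray(C,f(288,290),.112))
z=s['tool_pos'][2]
near=ray(C,f(286,304),z-.060); print('tip near edge',near,'y bound at knob top', ray(C,f(286,500),z+.030),ray(C,f(286,525),z+.030))
M=R.from_quat(s['eef_rot']).as_matrix()
for p in (sl,near,ray(C,f(286,525),z+.030)): print('tool',(M.T@(p-s['tool_pos'])).round(4))
s3=cv2.imread('pics/s3.png'); cv2.imwrite('pics/s3c.png',cv2.resize(s3[80:240,200:360],None,fx=3.7,fy=3.7,interpolation=3))
"
```

```text
slot [0.54954872 0.12191906 0.112     ] ends [0.5426148  0.09212627 0.112     ] [0.55705677 0.15156778 0.112     ] [0.54156777 0.12385114 0.112     ] [0.55796526 0.11988152 0.112     ]
tip near edge [0.54513963 0.12236856 0.16079055] y bound at knob top [0.54222492 0.12300587 0.25079055] [0.54608172 0.12206972 0.25079055]
tool [-0.0031  0.0011  0.1088]
tool [0.0013 0.0005 0.06  ]
tool [ 0.0003  0.0004 -0.03  ]
```

View pics/s3c.png

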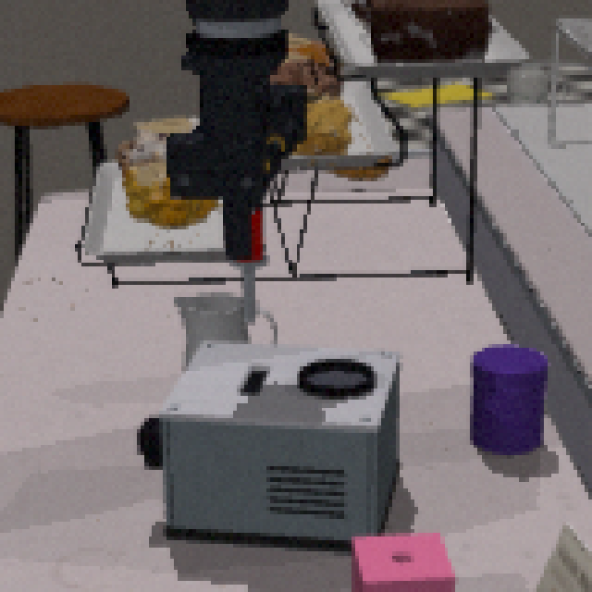

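The side view confirms the pin hangs upright in the gripper above the cover. The fix is about -1.6 mm in tool x and +0.6 mm in tool y. I start the search 18 mm towards -y of the slot's middle and descend to just above the cover.

Request:
carry_out(
  plan=[
    {"rot": [0,0,-0.004],"xyz": [-0.0016,-0.0175,0],"grip": 255},
    {"rot": [0,0,-0.004],"xyz": [-0.0016,-0.0175,0.01],"grip": 255},
    {"rot": [0,0,-0.004],"xyz": [-0.0016,-0.0175,0.02],"grip": 255},
    {"rot": [0,0,-0.004],"xyz": [-0.0016,-0.0175,0.03],"grip": 255},
    {"rot": [0,0,-0.004],"xyz": [-0.0016,-0.0175,0.04],"grip": 255},
    {"rot": [0,0,-0.004],"xyz": [-0.0016,-0.0175,0.043],"grip": 255},
    {"rot": [0,0,-0.004],"xyz": [-0.0016,-0.0175,0.043],"grip": 255},
    {"rot": [0,0,-0.004],"xyz": [-0.0016,-0.0175,0.043],"grip": 255},
  ],
)

```text
clock: 7.02
tool_pos: [0.5436, 0.1054, 0.1773]
eef_rot: [0.117, 0.993, 0.0, -0.0]
contact_force: [0.4, 0.3, -1.3]
opening: 0.268
finger_force: 30.0
```

```bash
python3 -c "
from h import *
s=r.get_state(); go([.549,.121,.222],[.233,.972],s)
im=r.snapshot('wrist'); C=cam('wrist',s); cv2.imwrite('pics/w4c.png',cv2.resize(im[170:300,190:410,::-1],None,fx=3.6,fy=3.6,interpolation=3))
"
```

```text
pos [0.5436 0.1054 0.1773] t 7.02 F [ 0.4  0.3 -1.3] shift [-0.0016  0.0165 -0.0447] rot [ 0.    -0.001  0.001]
```

View pics/w4c.png

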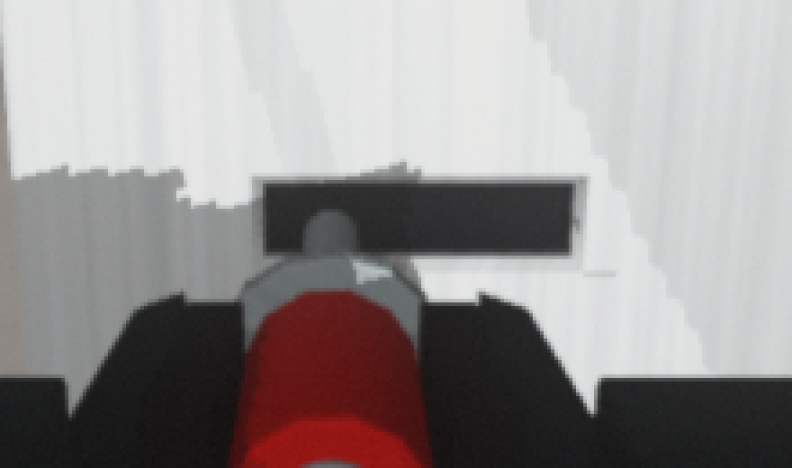

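```bash
python3 -c "
from h import *
s=r.get_state(); C=cam('wrist',s); f=lambda x,y:(190+x/3.6,170+y/3.6); M=R.from_quat(s['eef_rot']).as_matrix()
T=lambda x,y,z:(M.T@(ray(C,f(x,y),z)-s['tool_pos'])).round(4)
print('slot c',T(418.5,217.5,.112),T(330,183,.112),T(330,252,.112),T(265,217,.112),T(572,217,.112)); print('tip near',T(330,209,s['tool_pos'][2]-.06))"
```

```text
slot c [-0.002   0.0166  0.0658] [0.0047 0.0002 0.0658] [-0.0089  0.0002  0.0658] [-0.0019 -0.0119  0.0657] [-0.0019  0.0451  0.0658]
tip near [0.0017 0.0002 0.06  ]
```

The crop shows the tip over the slot's near-left part (330,209), with the slot's inner outline at (265–572, 183–252). The tip is within 1 mm of its middle line, so I lower it through the shutter.

Request:
carry_out(
  plan=[
    {"rot": [0,0,0],"xyz": [-0.0006,-0.001,0.003],"grip": 255},
    {"rot": [0,0,0],"xyz": [-0.0006,-0.001,0.008],"grip": 255},
    {"rot": [0,0,0],"xyz": [-0.0006,-0.001,0.013],"grip": 255},
    {"rot": [0,0,0],"xyz": [-0.0006,-0.001,0.015],"grip": 255},
    {"rot": [0,0,0],"xyz": [-0.0006,-0.001,0.015],"grip": 255},
  ],
)

```text
clock: 7.48
tool_pos: [0.5436, 0.1037, 0.1621]
eef_rot: [0.117, 0.993, -0.0, -0.001]
contact_force: [-0.2, 0.2, -1.0]
opening: 0.265
finger_force: 30.0
```

Request:
carry_out(
  plan=[
    {"rot": [0,0,0],"xyz": [0,0,0.004],"grip": 255},
    {"rot": [0,0,0],"xyz": [0,0,0.008],"grip": 255},
    {"rot": [0,0,0],"xyz": [0,0,0.012],"grip": 255},
    {"rot": [0,0,0],"xyz": [0,0,0.012],"grip": 255},
    {"rot": [0,0,0],"xyz": [0,0,0.012],"grip": 255},
  ],
)

```text
clock: 7.9
tool_pos: [0.5435, 0.1037, 0.1503]
eef_rot: [0.117, 0.993, -0.0, -0.001]
contact_force: [-0.1, 0.5, -2.5]
opening: 0.264
finger_force: 30.0
```

Request:
carry_out(
  plan=[
    {"rot": [0,0,0],"xyz": [0,0,0.002],"grip": 255},
    {"rot": [0,0,0],"xyz": [0,0,0.004],"grip": 255},
    {"rot": [0,0,0],"xyz": [0,0,0.004],"grip": 255},
    {"rot": [0,0,0],"xyz": [0,0,0.004],"grip": 255},
  ],
)

```text
clock: 8.23
tool_pos: [0.5439, 0.1038, 0.1466]
eef_rot: [0.117, 0.993, 0.0, -0.0]
contact_force: [0.3, -0.1, -1.5]
opening: 0.264
finger_force: 30.0
```

Request:
carry_out(
  plan=[
    {"rot": [0,0,0],"xyz": [0,0,0.001],"grip": 255},
    {"rot": [0,0,0],"xyz": [0,0,0.002],"grip": 255},
    {"rot": [0,0,0],"xyz": [0,0,0.002],"grip": 255},
    {"rot": [0,0,0],"xyz": [0,0,0.002],"grip": 255},
  ],
)

```text
clock: 8.57
tool_pos: [0.5442, 0.1037, 0.1448]
eef_rot: [0.117, 0.993, 0.0, 0.0]
contact_force: [-0.8, 0.1, -0.1]
opening: 0.262
finger_force: 30.0
```

Request:
carry_out(
  plan=[
    {"rot": [0,0,0],"xyz": [0,0,0.001],"grip": 255},
    {"rot": [0,0,0],"xyz": [0,0,0.0015],"grip": 255},
    {"rot": [0,0,0],"xyz": [0,0,0.0015],"grip": 255},
  ],
)

```text
clock: 8.82
tool_pos: [0.5442, 0.1037, 0.1433]
eef_rot: [0.117, 0.993, 0.0, 0.0]
contact_force: [-0.5, 0.6, 1.3]
opening: 0.262
finger_force: 30.0
```

Request:
carry_out(
  plan=[
    {"rot": [0,0,0],"xyz": [0,0,0.001],"grip": 255},
    {"rot": [0,0,0],"xyz": [0,0,0.001],"grip": 255},
    {"rot": [0,0,0],"xyz": [0,0,0.001],"grip": 255},
  ],
)

```text
clock: 9.07
tool_pos: [0.5442, 0.1038, 0.1424]
eef_rot: [0.117, 0.993, 0.0, 0.0]
contact_force: [-0.2, -0.1, 2.4]
opening: 0.26
finger_force: 30.0
```

The plate is felt at about 4 N of net press. Now sliding towards +y in 2 mm steps.

Request:
carry_out(
  plan=[
    {"rot": [0,0,0],"xyz": [0,0.001,0],"grip": 255},
    {"rot": [0,0,0],"xyz": [0,0.002,0],"grip": 255},
    {"rot": [0,0,0],"xyz": [0,0.002,0],"grip": 255},
  ],
)

```text
clock: 9.32
tool_pos: [0.5443, 0.1049, 0.1421]
eef_rot: [0.117, 0.993, -0.001, -0.0]
contact_force: [-0.5, -2.3, 3.3]
opening: 0.264
finger_force: 30.0
```

Request:
carry_out(
  plan=[
    {"rot": [0,0,0],"xyz": [0,0.001,0],"grip": 255},
    {"rot": [0,0,0],"xyz": [0,0.002,0],"grip": 255},
    {"rot": [0,0,0],"xyz": [0,0.002,0],"grip": 255},
  ],
)

```text
clock: 9.57
tool_pos: [0.5449, 0.1076, 0.1422]
eef_rot: [0.117, 0.993, -0.0, -0.0]
contact_force: [-0.8, -2.2, 3.5]
opening: 0.266
finger_force: 30.0
```

Request:
carry_out(
  plan=[
    {"rot": [0,0,0],"xyz": [0,0.001,0],"grip": 255},
    {"rot": [0,0,0],"xyz": [0,0.002,0],"grip": 255},
    {"rot": [0,0,0],"xyz": [0,0.002,0],"grip": 255},
  ],
)

```text
clock: 9.82
tool_pos: [0.5455, 0.11, 0.1422]
eef_rot: [0.117, 0.993, 0.0, 0.0]
contact_force: [-0.7, -1.0, 1.7]
opening: 0.263
finger_force: 30.0
```

Request:
carry_out(
  plan=[
    {"rot": [0,0,0],"xyz": [0,0.001,0],"grip": 255},
    {"rot": [0,0,0],"xyz": [0,0.002,0],"grip": 255},
    {"rot": [0,0,0],"xyz": [0,0.002,0],"grip": 255},
  ],
)

```text
clock: 10.07
tool_pos: [0.5462, 0.113, 0.1421]
eef_rot: [0.117, 0.993, 0.001, 0.0]
contact_force: [-0.2, 0.8, -2.1]
opening: 0.265
finger_force: 30.0
```

Request:
carry_out(
  plan=[
    {"rot": [0,0,0],"xyz": [0,0.001,0],"grip": 255},
    {"rot": [0,0,0],"xyz": [0,0.001,0],"grip": 255},
    {"rot": [0,0,0],"xyz": [0,0.001,0],"grip": 255},
  ],
)

```text
clock: 10.32
tool_pos: [0.5461, 0.1134, 0.1419]
eef_rot: [0.117, 0.993, 0.001, -0.0]
contact_force: [-0.1, 1.3, -2.5]
opening: 0.26
finger_force: 30.0
```

The upward force vanished, so the tip has dropped into the bore. I centre it a little further and lower it gently.

Request:
carry_out(
  plan=[
    {"rot": [0,0,0],"xyz": [0,0.001,0],"grip": 255},
    {"rot": [0,0,0],"xyz": [0,0.0015,0],"grip": 255},
    {"rot": [0,0,0],"xyz": [0,0.0015,0],"grip": 255},
  ],
)

```text
clock: 10.57
tool_pos: [0.5463, 0.114, 0.1421]
eef_rot: [0.117, 0.993, -0.0, -0.0]
contact_force: [-0.6, 0.9, -2.7]
opening: 0.26
finger_force: 30.0
```

Request:
carry_out(
  plan=[
    {"rot": [0,0,0],"xyz": [0,0,0.001],"grip": 255},
    {"rot": [0,0,0],"xyz": [0,0,0.002],"grip": 255},
    {"rot": [0,0,0],"xyz": [0,0,0.002],"grip": 255},
  ],
)

```text
clock: 10.82
tool_pos: [0.5464, 0.1139, 0.14]
eef_rot: [0.117, 0.993, 0.0, -0.0]
contact_force: [0.2, 0.8, -2.3]
opening: 0.26
finger_force: 30.0
```

Request:
carry_out(
  plan=[
    {"rot": [0,0,0],"xyz": [0,0,0.0015],"grip": 255},
    {"rot": [0,0,0],"xyz": [0,0,0.003],"grip": 255},
    {"rot": [0,0,0],"xyz": [0,0,0.003],"grip": 255},
  ],
)

```text
clock: 11.07
tool_pos: [0.5463, 0.1139, 0.1369]
eef_rot: [0.117, 0.993, -0.0, -0.0]
contact_force: [-0.9, -0.7, -1.7]
opening: 0.26
finger_force: 30.0
```

Request:
carry_out(
  plan=[
    {"rot": [0,0,0],"xyz": [0,0,0.0015],"grip": 255},
    {"rot": [0,0,0],"xyz": [0,0,0.003],"grip": 255},
    {"rot": [0,0,0],"xyz": [0,0,0.003],"grip": 255},
  ],
)

```text
clock: 11.32
tool_pos: [0.5463, 0.1139, 0.1339]
eef_rot: [0.117, 0.993, -0.0, -0.0]
contact_force: [-1.3, 0.3, -1.3]
opening: 0.261
finger_force: 30.0
```

The tip is 11 mm below the plate with no resistance, so the pin is in the bore. Lowering it home.

Request:
carry_out(
  plan=[
    {"rot": [0,0,0],"xyz": [0,0,0.0025],"grip": 255},
    {"rot": [0,0,0],"xyz": [0,0,0.005],"grip": 255},
    {"rot": [0,0,0],"xyz": [0,0,0.0075],"grip": 255},
    {"rot": [0,0,0],"xyz": [0,0,0.0085],"grip": 255},
    {"rot": [0,0,0],"xyz": [0,0,0.0085],"grip": 255},
  ],
)

```text
clock: 11.73
tool_pos: [0.5462, 0.1139, 0.1253]
eef_rot: [0.117, 0.993, -0.0, -0.0]
contact_force: [-1.1, -0.1, -2.1]
opening: 0.264
finger_force: 30.0
```

Request:
carry_out(
  plan=[
    {"rot": [0,0,0],"xyz": [0,0,0.001],"grip": 255},
    {"rot": [0,0,0],"xyz": [0,0,0.0015],"grip": 255},
    {"rot": [0,0,0],"xyz": [0,0,0.0015],"grip": 255},
  ],
)

```text
clock: 11.98
tool_pos: [0.5465, 0.114, 0.1242]
eef_rot: [0.117, 0.993, 0.0, -0.0]
contact_force: [-2.1, 0.8, -2.4]
opening: 0.263
finger_force: 30.0
```

Request:
carry_out(
  plan=[
    {"rot": [0,0,0],"xyz": [0,0,0.0005],"grip": 255},
    {"rot": [0,0,0],"xyz": [0,0,0.0005],"grip": 255},
    {"rot": [0,0,0],"xyz": [0,0,0.0005],"grip": 255},
  ],
)

```text
clock: 12.23
tool_pos: [0.5465, 0.114, 0.1237]
eef_rot: [0.117, 0.993, 0.0, 0.0]
contact_force: [0.5, -0.7, -1.6]
opening: 0.261
finger_force: 30.0
```

Creeping on in 0.5 mm steps until the collar touches.

Request:
carry_out(
  plan=[
    {"rot": [0,0,0],"xyz": [0,0,0.0005],"grip": 255},
    {"rot": [0,0,0],"xyz": [0,0,0.0005],"grip": 255},
    {"rot": [0,0,0],"xyz": [0,0,0.0005],"grip": 255},
  ],
)

```text
clock: 12.48
tool_pos: [0.5465, 0.114, 0.1232]
eef_rot: [0.117, 0.993, 0.0, -0.0]
contact_force: [-0.4, 0.2, -1.6]
opening: 0.261
finger_force: 30.0
```

Request:
carry_out(
  plan=[
    {"rot": [0,0,0],"xyz": [0,0,0.0005],"grip": 255},
    {"rot": [0,0,0],"xyz": [0,0,0.0005],"grip": 255},
    {"rot": [0,0,0],"xyz": [0,0,0.0005],"grip": 255},
  ],
)

```text
clock: 12.73
tool_pos: [0.5464, 0.114, 0.1227]
eef_rot: [0.117, 0.993, 0.0, -0.0]
contact_force: [-1.0, 1.0, -1.8]
opening: 0.263
finger_force: 30.0
```

Request:
carry_out(
  plan=[
    {"rot": [0,0,0],"xyz": [0,0,0.0005],"grip": 255},
    {"rot": [0,0,0],"xyz": [0,0,0.0005],"grip": 255},
    {"rot": [0,0,0],"xyz": [0,0,0.0005],"grip": 255},
  ],
)

```text
clock: 12.98
tool_pos: [0.5465, 0.114, 0.1223]
eef_rot: [0.117, 0.993, 0.0, 0.0]
contact_force: [-0.9, -0.3, -1.7]
opening: 0.261
finger_force: 30.0
```

Request:
carry_out(
  plan=[
    {"rot": [0,0,0],"xyz": [0,0,0.0004],"grip": 255},
    {"rot": [0,0,0],"xyz": [0,0,0.0004],"grip": 255},
    {"rot": [0,0,0],"xyz": [0,0,0.0004],"grip": 255},
  ],
)

```text
clock: 13.23
tool_pos: [0.5465, 0.114, 0.1222]
eef_rot: [0.117, 0.993, 0.0, 0.0]
contact_force: [-1.4, -1.2, 4.9]
opening: 0.26
finger_force: 30.0
```

The collar has seated: net force jumped to about 6.6 N at TCP z 0.122, as expected. Releasing and retreating upward.

Request:
carry_out(
  plan=[
    {"rot": [0,0,0],"xyz": [0,0,0],"grip": 160},
    {"rot": [0,0,0],"xyz": [0,0,0],"grip": 120},
    {"rot": [0,0,0],"xyz": [0,0,0],"grip": 90},
    {"rot": [0,0,0],"xyz": [0,0,0],"grip": 90},
    {"rot": [0,0,0],"xyz": [0,0,0],"grip": 90},
    {"rot": [0,0,0],"xyz": [0,0,0],"grip": 90},
  ],
)

```text
clock: 13.73
tool_pos: [0.5466, 0.1139, 0.1217]
eef_rot: [0.117, 0.993, 0.0, 0.0]
contact_force: [0.8, 0.1, 0.0]
opening: 0.643
finger_force: 0.0
```

Request:
carry_out(
  plan=[
    {"rot": [0,0,0],"xyz": [0,0,-0.01],"grip": 90},
    {"rot": [0,0,0],"xyz": [0,0,-0.03],"grip": 90},
    {"rot": [0,0,0],"xyz": [0,0,-0.055],"grip": 90},
    {"rot": [0,0,0],"xyz": [0,0,-0.08],"grip": 90},
    {"rot": [0,0,0],"xyz": [0,0,-0.1],"grip": 90},
    {"rot": [0,0,0],"xyz": [0,0,-0.11],"grip": 90},
    {"rot": [0,0,0],"xyz": [0,0,-0.11],"grip": 90},
    {"rot": [0,0,0],"xyz": [0,0,-0.11],"grip": 90},
  ],
)

```text
clock: 14.4
tool_pos: [0.5464, 0.1139, 0.2319]
eef_rot: [0.117, 0.993, 0.0, 0.0]
contact_force: [-0.2, -0.2, -0.2]
opening: 0.648
finger_force: 0.0
```

```bash
python3 -c "
from h import *
a=r.snapshot('wrist')[100:320,150:430,::-1]; b=r.snapshot('side')[120:240,220:340,::-1]
cv2.imwrite('pics/end.png',np.hstack([cv2.resize(a,(490,385)),cv2.resize(b,(300,385))]))"
```

```text
(no output)
```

View pics/end.png

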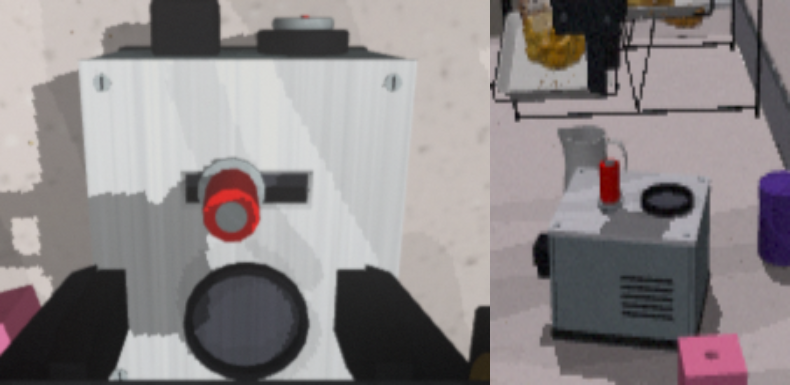

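The end views show the pin upright with its collar flat on the cover over the slot (232,185), and the gripper clear above it. Handing in.

```bash
python3 -c "
from plant import r
print(r.finish_job())"
```

```text
the job is handed in; nothing more can be done
None
```

The grind setting is locked: the pin is fully home with its collar flat on the cover, the gripper is released and clear, the highest press read was about 7 N, and the job was handed in at about 14.5 s.

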